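# Unlatch the board-test fixture and hold its gate up

### The job

The circuit board in the test fixture has finished its test. Take the red latch knob, pull it sideways against its spring until the latch plate lets go of the ball-headed stud, and swing the clear gate up smoothly off the stud to about 40 degrees. Finish while still holding the gate steady there, because it falls shut on its own; leave the board lying in its nest and the other things on the bench where they are.

Things in the scene. Friction and masses are not known exactly. Their poses are not given: they have to be found in the camera images.
- fixture: hinged board-test fixture, fixed to the bench: grey box 250 (x) x 200 (y) mm, dark top plate 64 mm above the bench. Origin: centre of its underside. The front with the latch faces its -x (roughly towards the robot), the hinge runs along its rear, the latch is pulled to its +y, z is up.
- gate: clear plastic gate 205 (x) x 170 (y) x 8 mm, x = -216 to -11, top at z = 4 mm of its frame; 0.35 to 0.6 kg, weighs 2 to 4 N on a hand at the knob. Origin: on the hinge axis, at x = 100, y = 0, z = 96 mm of the fixture. Its axes are the fixture's when shut; it opens by turning + about its y (front edge up), up to 1.75 rad; that tilt is the opening angle. It falls shut if released.
- knob (a point): middle of the grip of the red latch knob, an upright cylinder of 18 mm diameter on a 12 mm stem. Latch home: x = -190, y = 50, z = 33 mm of the gate's frame (129 mm above the bench when shut). The knob ends 13 mm above this point; its steel latch plate is 25 mm below. Nothing rises above that plate within 55 mm along y. Axes as the gate's.
- latch (a joint): travel of the latch plate along the gate's +y, m: 0 home (locked under the ball), 0.017 at its stop. Spring about 5 N at 0, 11 N at the stop; springs home when let go. Locked, the gate rises only 1 to 2 mm at the latch. From 0.0125 the wide part of the keyhole is round the ball and the gate lifts; keep it pulled 0.015 or more for the first 30 mm of lift.
- ball (a point): centre of the fixed steel ball (17 mm diameter) on the stud that comes up through gate and latch plate, 75 mm to the -y side of the knob: x = -90, y = -25, z = 112 mm of the fixture's frame.
- board: green circuit board 56 x 85 x 3 mm with two metal sockets 17 mm high, 50 g, lying loose in the black nest under the gate. Origin: centre of its underside.
- multimeter: grey hand-held multimeter 150 x 74 x 41 mm lying on the bench just in front of the fixture. Origin: centre of its underside, long side along x.
- mouse: black computer mouse 105 x 60 x 33 mm on the bench beside the fixture. Origin: centre of its underside.
- screwdriver: screwdriver with yellow handle, 180 mm long, 26 mm thick, lying on the bench beside the fixture. Origin: under its middle.

How it is judged:
By the outcome, as a careful person would: the job done as asked, in the order asked, and still so for the second after the job is handed in, while the arm keeps its last pose, push and grip.
It also fails if it takes over 32 s, if anything falls off the work surface, if the arm or the gripper's body presses on something with over 40 N, if the wrist force passes 120 N, or if a joint passes its speed limit or range.

### The arm

A 6-joint arm with a two-finger parallel gripper is mounted at the origin on the work surface. World frame = base frame: x ahead of the robot, y to its left, z up, the work surface at z = 0. Lengths are in m, angles in rad, forces in N, time in s.
With the tool pointing down it reaches from about 0.425 to 0.95 m from the base axis. Payload 3.5 kg.
Tool frame: the origin (TCP) lies at the centre of the arm's flange, where the gripper is bolted on; the fingertips stand 173 mm ahead of it and the grasp point (between the pads) lies 155 mm ahead of it (ctrl.tcp_to_grasp is the distance from the TCP to the grasp point, in m); z points along the fingers, x is the direction in which the jaws open and shut, and the axes are right-handed (so a half turn about z gives the same grasp; the last joint's range is limited). The gripper opens to 85 mm and grips with 20 to 120 N. Pads are 22 mm wide; open, the fingers measure 114 mm over their backs; the gripper's body (76 mm by 85 mm) begins 54 mm behind the grasp point. The pads swing forward as they close: fully open they stand 13 mm farther back than shut.
Start: joints at [-1.267, 0.286, 1.577, -0, 1.279, -0.15], TCP at [0.296, -0.607, 0.405] pointing down, gripper open.
Joint ranges: [-2.77, 2.77], [-0.9, 2.22], [0.21, 2.48], [-1.53, 4.67], [0.24, 2.81], [-2.84, 2.84]. Speed limits (rad/s): [2.79, 2.79, 3.14, 3.14, 3.14, 3.14].

### API

Orientations are given as a unit quaternion [x, y, z, w].
In Python, from plant import readout, imaging, ctrl, spotter gives the robot as it stands.
- The arm moves only by the tool apply_moves, never from a script. Its argument "steps" is a list of rows, each an object of numbers: "tx", "ty", "tz": the shift along the tool's x, y, z in mm; "wx", "wy", "wz": the turn, a rotation vector about the tool's x, y, z in rad. In form: [{"tx": .., "ty": .., "tz": .., "wx": .., "wy": .., "wz": ..}, ...]. A call has 1 to 12 rows; each row is the pose to reach, as a shift and turn from the pose commanded when the call began, along the tool's axes at that moment; what a row does not reach only later rows make up. A row lasts 1/10 s, in which the tool goes at most 50 mm and 8.59 degrees, less where a joint would pass 70% of its speed; a pose out of reach is approached as far as the arm can. A call with a gripper value outside its range is refused whole. "hand" is the opening, from 0 (shut) to 1 (fully open), set as the call begins (left out, the last holds). The fingers move at their own pace and stop on an object; "force" is the grip in N (left out, the last holds). Time passes only in rows, so rows that repeat a pose let the fingers close. It gives the time, the measured TCP pose, the force and the opening at its end, in the units of the state.
- readout.get_state(): the state, without advancing time (a new reading comes with each control period).
- imaging.read_camera(name): name is "scene" or "top" or "wrist"; returns a dict with "img" (400x640x3 uint8, red, green, blue), "vfov" (degrees; the focal length in pixels is half the picture's height over the tangent of half this angle, whatever the lens; pixels are square), "cx", "cy" (the principal point, pixels), "k1" (the pictures are not rectified: a ray, as slopes to the right and down, at radius r is drawn at 1 + k1 r^2 times it, then the intrinsics apply), "R" (3x3) and "t" (3): a world point X has camera coordinates R X + t; the wrist camera has in their place "tool_from_camera" (4x4, takes a point from camera to tool coordinates, whose origin is the TCP and whose axes are the tool frame's). Camera axes: x right, y down, z forward; pixel columns grow to the right and rows downward; lengths in m; the calibration is good to about 2 mm. A picture is of the moment at which its call begins: read the wrist's pose just before it. There is no depth.
- ctrl.sign_off(): hands the job in, once; it reports no verdict.
Trained networks look in the newest picture that a camera, given by its name, has taken for a name from the list of things; names that differ only in an ending like _2 or _b are one class to them, and where a whole thing is asked for, a point or a joint stands for the part that bears it (a point fixed in the world has none). Each returns a list of dicts, best first, with "confidence" (0 to 1); they miss things now and then, are a little off and sometimes report something else, mostly with a low value. They report only what shows in the picture. A call takes as long as a camera call.
- spotter.trace(camera, label): "region" (400x640 bool, what is visible of it) and "uv" ([column, row] in pixels, amid what is visible of it).
The state is a dict: "time": time; "qpos": joint angles; "dq": joint speeds; "joint_efforts": joint torques, N m; "eef_pos": TCP position; "tcp_rot": TCP orientation; "contact_force": force on the tool from outside, world axes, zero at the start; "wrist_torque": the same for the moment, N m; "opening": opening from 0.0 (shut) to 1.0 (fully open).
Only numpy, scipy, OpenCV 4.12 (cv2) and the standard library are available. Lean on these libraries where they do the work, as an engineer would, in place of code of your own. Each camera call takes 0.05 s, during which the arm holds its last target.

## Working session

There is one attempt and no reset: what is moved stays moved. The work goes in short steps, Python scripts to look and compute and a tool call to move; the robot and the scene stay as the last step left them, time stands still between calls to the robot, and variables do not carry over. Pictures are saved under pics/ and viewed, and the job is handed in when it is done.

Besides the shell and the picture viewer there is one more tool, called as name(argument=value, ...), one argument or row to a line, values as JSON. apply_moves: Moves the arm, as the interface text tells. Its arguments: {"type":"object","properties":{"steps":{"type":"array","items":{"type":"object","properties":{"tx":{"type":"number"},"ty":{"type":"number"},"tz":{"type":"number"},"wx":{"type":"number"},"wy":{"type":"number"},"wz":{"type":"number"}}}},"hand":{"type":"number"},"force":{"type":"number"}},"required":["steps"]}

```bash
ls; mkdir -p pics; cat > h.py <<'E'
import numpy as np, cv2
from plant import readout, imaging, ctrl, spotter
from scipy.spatial.transform import Rotation as Rn
def K(c):
    f=c["img"].shape[0]/2/np.tan(np.radians(c["vfov"])/2)
    return np.array([[f,0,c["cx"]],[0,f,c["cy"]],[0,0,1.]])
def ray(c,uv,pose=None):
    d=np.array([c["k1"],0,0,0,0.])
    s=cv2.undistortPoints(np.array([[uv]],float),K(c),d)[0,0]
    v=np.array([s[0],s[1],1])
    if "R" in c: R=np.array(c["R"]);t=np.array(c["t"]); return -R.T@t, R.T@v/np.linalg.norm(v)
    T=np.array(c["tool_from_camera"]);p,q=pose;R=Rn.from_quat(q).as_matrix()
    return R@T[:3,3]+p, R@T[:3,:3]@v/np.linalg.norm(v)
def atz(c,uv,z,pose=None):
    o,d=ray(c,uv,pose); return o+d*(z-o[2])/d[2]
def proj(c,X,pose=None):
    X=np.atleast_2d(X)
    if "R" in c: P=X@np.array(c["R"]).T+np.array(c["t"])
    else:
        T=np.array(c["tool_from_camera"]);p,q=pose;R=Rn.from_quat(q).as_matrix()
        Y=(X-p)@R; P=(Y-T[:3,3])@T[:3,:3]
    return cv2.projectPoints(P.reshape(-1,1,3),np.zeros(3),np.zeros(3),K(c),np.array([c["k1"],0,0,0,0.]))[0][:,0]
def save(c,n): cv2.imwrite("pics/"+n+".png",c["img"][...,::-1])
E
python3 - <<'E'
from h import *
s=readout.get_state();print(s)
for n in ["scene","top"]:
    c=imaging.read_camera(n);save(c,n+"0");print(n,c["vfov"],c["k1"],"C",-np.array(c["R"]).T@c["t"])
    for l in ["fixture","gate","knob","ball","board","multimeter","mouse","screwdriver"]:
        try:
            for r in spotter.trace(n,l)[:2]: print(l,r["confidence"],r["uv"],r["region"].sum())
        except Exception as e: print(l,e)
E
```

```text
pics
{'time': 0.0, 'qpos': array([-1.26700992e+00,  2.87184773e-01,  1.57817426e+00, -1.36880511e-05,
        1.27861540e+00, -1.50016147e-01]), 'dq': array([ 1.04506679e-03, -3.45001566e-04, -1.32908769e-05, -1.93528633e-03,
        2.68538496e-04, -4.47480704e-04]), 'joint_efforts': array([-6.91380847e-04, -4.05987847e+01, -2.92628521e+01, -1.58770313e-04,
        5.80392749e-03, -3.59948444e-07]), 'eef_pos': array([ 0.29585061, -0.60643048,  0.40333544]), 'tcp_rot': array([ 8.48053033e-01, -5.29910025e-01, -9.08542130e-04, -7.69943805e-04]), 'contact_force': array([ 0.14346286, -0.10489858, -1.13380913]), 'wrist_torque': array([-0.02357079, -0.03169098, -0.01655623]), 'opening': 1.002177028638055}
scene 48.041306636026576 0.03995734269336641 C [1.03387443 0.6804852  0.83992661]
fixture 0.62 [305.1, 232.6] 8989
gate 0.84 [304.2, 220.2] 4935
knob 0.9 [340.2, 199.2] 472
ball 0.49 [328.9, 191.8] 21
board 0.52 [306.0, 230.7] 9070
multimeter 0.85 [348.8, 181.4] 796
mouse 0.91 [370.3, 294.1] 1257
top 45.31034430207705 -0.015267608052730803 C [0.47706296 0.0563797  1.10300783]
fixture 0.96 [303.9, 196.0] 10554
gate 0.69 [304.2, 199.4] 8247
knob 0.92 [298.6, 237.2] 573
knob 0.64 [303.6, 195.3] 10595
ball 0.63 [316.7, 235.9] 63
multimeter 0.71 [351.5, 289.2] 2159
screwdriver 0.8 [391.9, 224.4] 488
```

View pics/scene0.png

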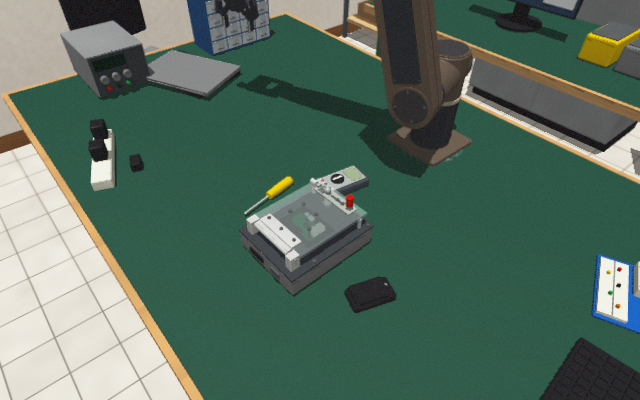

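View pics/top0.png

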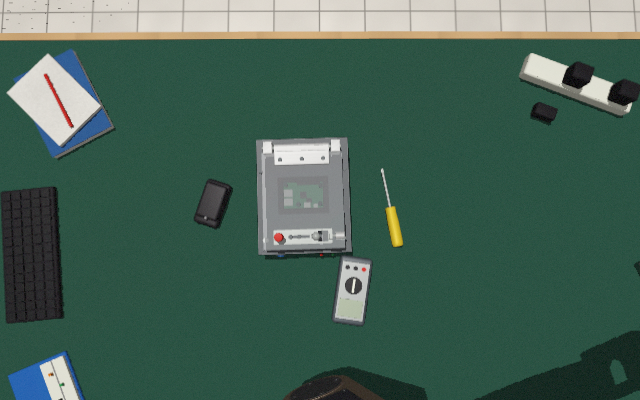

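```bash
python3 - <<'E'
import cv2
a=cv2.imread("pics/top0.png")[120:320,220:420];cv2.imwrite("pics/topz.png",cv2.resize(a,(600,600),interpolation=cv2.INTER_CUBIC))
a=cv2.imread("pics/scene0.png")[150:300,220:420];cv2.imwrite("pics/scenez.png",cv2.resize(a,(800,600),interpolation=cv2.INTER_CUBIC))
E
```

```text
(no output)
```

View pics/topz.png

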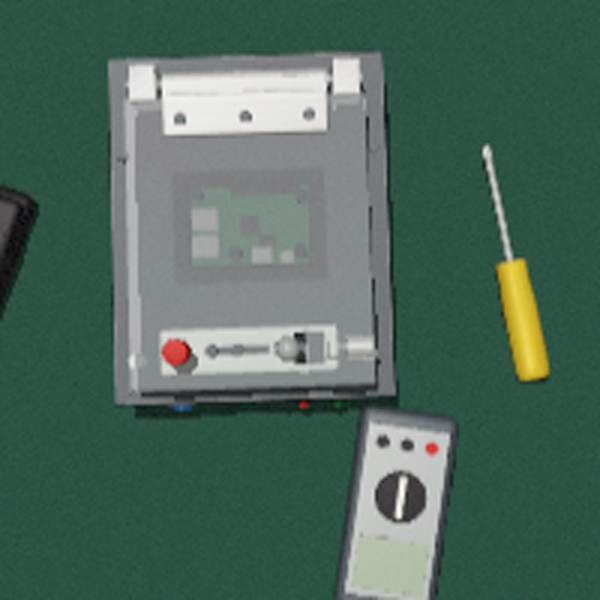

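View pics/scenez.png

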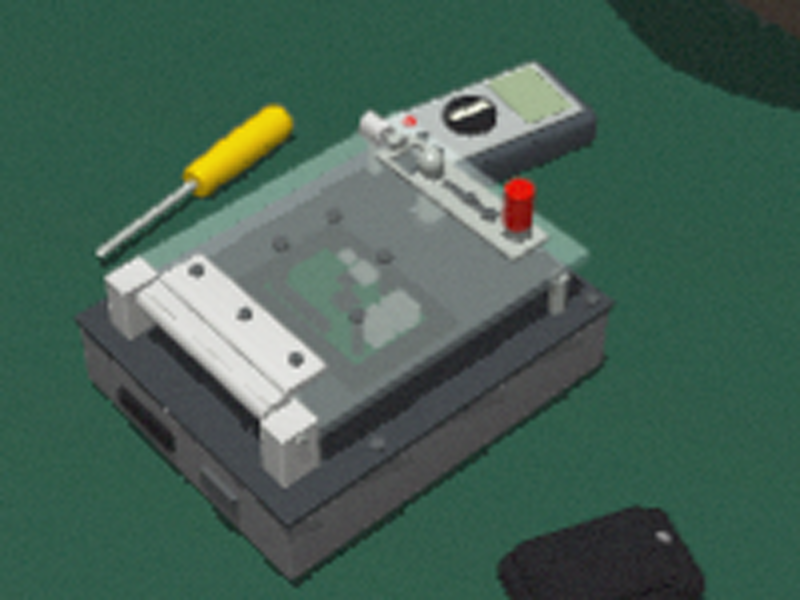

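```bash
cat > fit.py <<'E'
from h import *
from scipy.optimize import least_squares
F=dict(knobtop=(-90,50,142),ball=(-90,-25,112),fl=(-125,100,64),fr=(-125,-100,64),rl=(125,100,64),rr=(125,-100,64))
z=lambda u,v:(220+u/3,120+v/3); w=lambda u,v:(220+u/4,150+v/4)
obs={"top":dict(knobtop=z(176,351),ball=z(289,347),fl=z(116,402),fr=z(395,396),rl=z(110,60),rr=z(382,54)),
"scene":dict(knobtop=w(520,187),ball=w(431,160),fl=w(612,303),rl=w(293,527),rr=w(78,318))}
cs={n:imaging.read_camera(n) for n in obs}
def res(p,full=False):
    Rm=Rn.from_euler("z",p[2]).as_matrix();o=[]
    for n in obs:
        X=np.array([Rm@(np.array(F[k])/1e3)+[p[0],p[1],0] for k in obs[n]])
        e=proj(cs[n],X)-np.array(list(obs[n].values()))
        if full: print(n,dict(zip(obs[n],e.round(1).tolist())))
        o.append(e.ravel())
    return np.concatenate(o)
r=least_squares(res,[.5,.1,0],loss="soft_l1");print(r.x);res(r.x,True)
p=r.x;Rm=Rn.from_euler("z",p[2]).as_matrix()
for k in ["knob"]: print(Rm@np.array([-.09,.05,.129])+[p[0],p[1],0])
c=cs["top"];print("knobtop@.142",atz(c,obs["top"]["knobtop"],.142))
E
python3 fit.py
```

```text
[0.57551557 0.09722151 0.0295607 ]
top {'knobtop': [-0.5, -0.0], 'ball': [-0.5, 0.2], 'fl': [-0.0, 0.3], 'fr': [-0.2, -0.8], 'rl': [-0.4, 0.1], 'rr': [-0.3, -0.9]}
scene {'knobtop': [0.1, -0.3], 'ball': [0.1, -0.2], 'fl': [0.4, -1.0], 'rl': [-1.1, -1.6], 'rr': [-0.3, -1.1]}
[0.48407707 0.1445396  0.129     ]
knobtop@.142 [0.48406923 0.14349991 0.142     ]
```

```bash
cat > mv.py <<'E'
from h import *
PX,PY,YAW=0.5755,0.0972,0.0296
Rz=Rn.from_euler("z",YAW)
def fix(p): return Rz.apply(np.array(p)/1e3)+[PX,PY,0]
# down tool, tool x along s*fixture y
def tool(s,th=0):
    xf=np.array([0,s*1.,0]); zf=np.array([0,0,-1.]); M=np.stack([xf,np.cross(zf,xf),zf],1)
    return Rz*Rn.from_euler("y",th)*Rn.from_matrix(M)
def rel(P,R,s=None):
    s=s or readout.get_state(); R0=Rn.from_quat(s["tcp_rot"]); return (R0.inv().apply(P-s["eef_pos"])*1e3).round(1),(R0.inv()*R).as_rotvec().round(4)
E
python3 - <<'E'
from mv import *
s=readout.get_state();print(Rn.from_quat(s["tcp_rot"]).as_matrix().round(3))
k=fix([-90,50,129]);print(k)
for sg in (1,-1):
    print(sg,rel(k+[0,0,.155+.08],tool(sg)),rel(np.array([.46,-.2,.40]),tool(sg)))
E
```

```text
[[ 0.438 -0.899 -0.   ]
 [-0.899 -0.438 -0.   ]
 [ 0.     0.    -1.   ]]
[0.48405964 0.14451449 0.129     ]
1 (array([-592.7, -498.4,   40.7]), array([ 0.    ,  0.    , -2.7174])) (array([-293.6, -325.7,    4.7]), array([ 0.    ,  0.    , -2.7174]))
-1 (array([-592.7, -498.4,   40.7]), array([ 0.    , -0.    ,  0.4242])) (array([-293.6, -325.7,    4.7]), array([ 0.    , -0.    ,  0.4242]))
```

apply_moves(
  steps=[
    {"tx": -15,"ty": -16,"tz": 0,"wz": 0.02},
    {"tx": -40,"ty": -44,"tz": 0,"wz": 0.06},
    {"tx": -66,"ty": -72,"tz": 1,"wz": 0.1},
    {"tx": -92,"ty": -101,"tz": 1,"wz": 0.14},
    {"tx": -118,"ty": -130,"tz": 2,"wz": 0.18},
    {"tx": -144,"ty": -159,"tz": 2,"wz": 0.22},
    {"tx": -172,"ty": -188,"tz": 3,"wz": 0.26},
    {"tx": -200,"ty": -217,"tz": 3,"wz": 0.3},
    {"tx": -228,"ty": -246,"tz": 4,"wz": 0.34},
    {"tx": -256,"ty": -275,"tz": 4,"wz": 0.38},
    {"tx": -284,"ty": -302,"tz": 5,"wz": 0.41},
    {"tx": -312,"ty": -325,"tz": 5,"wz": 0.424},
  ],
  hand=1,
  force=60,
)

```text
$.steps[0]: bad value
```

```bash
python3 - <<'E'
from mv import *
s=readout.get_state();print(s["qpos"],s["dq"],s["eef_pos"])
k=fix([-90,50,129]);print(rel(k+[0,0,.155+.08],tool(-1)))
E
```

```text
[-1.26700003e+00  2.86295042e-01  1.57668919e+00 -2.09542744e-05
  1.27857586e+00 -1.50012800e-01] [ 0.00057526  0.00137804  0.00251002 -0.00066133  0.00171012 -0.00179612] [ 0.29592945 -0.60666168  0.40473404]
(array([-592.7, -498.4,   40.7]), array([ 0.    , -0.    ,  0.4242]))
```

apply_moves(
  steps=[
    {"tx": -15,"ty": -16,"tz": 0,"wx": 0,"wy": 0,"wz": 0.02},
    {"tx": -40,"ty": -44,"tz": 0,"wx": 0,"wy": 0,"wz": 0.06},
    {"tx": -66,"ty": -72,"tz": 1,"wx": 0,"wy": 0,"wz": 0.1},
    {"tx": -92,"ty": -101,"tz": 1,"wx": 0,"wy": 0,"wz": 0.14},
    {"tx": -118,"ty": -130,"tz": 2,"wx": 0,"wy": 0,"wz": 0.18},
    {"tx": -144,"ty": -159,"tz": 2,"wx": 0,"wy": 0,"wz": 0.22},
    {"tx": -172,"ty": -188,"tz": 3,"wx": 0,"wy": 0,"wz": 0.26},
    {"tx": -200,"ty": -217,"tz": 3,"wx": 0,"wy": 0,"wz": 0.3},
    {"tx": -228,"ty": -246,"tz": 4,"wx": 0,"wy": 0,"wz": 0.34},
    {"tx": -256,"ty": -275,"tz": 4,"wx": 0,"wy": 0,"wz": 0.38},
    {"tx": -284,"ty": -302,"tz": 5,"wx": 0,"wy": 0,"wz": 0.41},
    {"tx": -312,"ty": -325,"tz": 5,"wx": 0,"wy": 0,"wz": 0.424},
  ],
  hand=1,
  force=60,
)

```text
time: 2.2
eef_pos: [0.4516, -0.182, 0.3999]
tcp_rot: [0.717, -0.697, 0.0, -0.0]
contact_force: [0.3, -0.5, 0.6]
opening: 0.998
```

```bash
python3 - <<'E'
from mv import *
s=readout.get_state();print(s["time"],s["qpos"],s["dq"],s["eef_pos"])
k=fix([-90,50,129]);print(rel(k+[0,0,.155+.08],tool(-1)))
E
```

```text
2.2 [-5.91976745e-01 -1.34160750e-01  2.03215577e+00  2.20974795e-04
  1.24296970e+00  9.49516350e-01] [ 0.69405073 -0.16353328  0.14390089 -0.0022258   0.01684652  0.81577041] [ 0.45156269 -0.18203191  0.3999154 ]
(array([-325.5,  -42. ,   35.9]), array([-0.0006, -0.0002, -0.0004]))
```

apply_moves(
  steps=[
    {"tx": -30,"ty": -4,"tz": 2,"wx": 0,"wy": 0,"wz": 0},
    {"tx": -65,"ty": -8,"tz": 5,"wx": 0,"wy": 0,"wz": 0},
    {"tx": -100,"ty": -13,"tz": 9,"wx": 0,"wy": 0,"wz": 0},
    {"tx": -135,"ty": -17,"tz": 13,"wx": 0,"wy": 0,"wz": 0},
    {"tx": -170,"ty": -22,"tz": 17,"wx": 0,"wy": 0,"wz": 0},
    {"tx": -205,"ty": -26,"tz": 21,"wx": 0,"wy": 0,"wz": 0},
    {"tx": -240,"ty": -31,"tz": 25,"wx": 0,"wy": 0,"wz": 0},
    {"tx": -272,"ty": -35,"tz": 29,"wx": 0,"wy": 0,"wz": 0},
    {"tx": -300,"ty": -39,"tz": 33,"wx": 0,"wy": 0,"wz": 0},
    {"tx": -318,"ty": -41,"tz": 36,"wx": 0,"wy": 0,"wz": 0},
    {"tx": -327,"ty": -42,"tz": 36,"wx": 0,"wy": 0,"wz": 0},
    {"tx": -327,"ty": -42,"tz": 36,"wx": 0,"wy": 0,"wz": 0},
  ],
)

```text
time: 3.4
eef_pos: [0.4835, 0.145, 0.3638]
tcp_rot: [0.718, -0.696, 0.0, 0.0]
contact_force: [0.2, -0.2, 0.3]
opening: 1.0
```

```bash
python3 - <<'E'
from mv import *
s=readout.get_state();print(s["time"],s["qpos"],s["dq"],s["eef_pos"],s["contact_force"])
c=imaging.read_camera("wrist");save(c,"w1")
pose=(s["eef_pos"],s["tcp_rot"])
print("pred knobtop, ball",proj(c,np.array([fix([-90,50,142]),fix([-90,-25,112])]),pose))
k=fix([-90,50,129]);print(rel(k+[0,0,.155+.002],tool(-1),s))
E
```

```text
3.4 [ 9.01864870e-02 -5.48112691e-02  2.02747528e+00 -1.17986181e-04
  1.16885301e+00  1.62956546e+00] [-0.03176157 -0.01294182  0.00696307 -0.01302955  0.00259087 -0.01405155] [0.48347248 0.14502475 0.36384942] [ 0.21267584 -0.15581511  0.30165258]
pred knobtop, ball [[319.98221615 218.77061646]
 [427.74891087 203.7923231 ]]
(array([ 0.5, -0.6, 77.8]), array([-0.0001, -0.0001,  0.0019]))
```

View pics/w1.png

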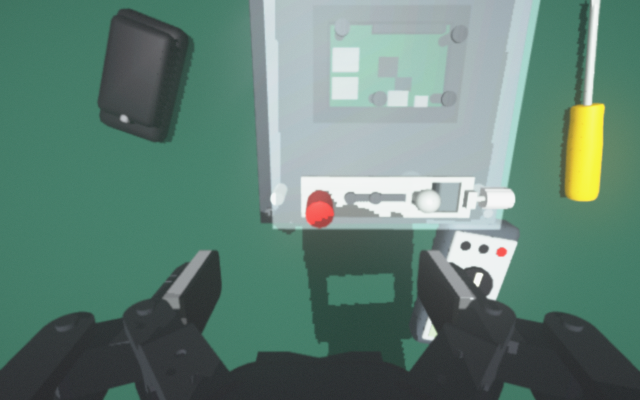

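apply_moves(
  steps=[
    {"tx": 0,"ty": -1,"tz": 8,"wx": 0,"wy": 0,"wz": 0},
    {"tx": 0,"ty": -1.5,"tz": 20,"wx": 0,"wy": 0,"wz": 0},
    {"tx": 0,"ty": -1.5,"tz": 34,"wx": 0,"wy": 0,"wz": 0},
    {"tx": 0,"ty": -1.5,"tz": 48,"wx": 0,"wy": 0,"wz": 0},
    {"tx": 0,"ty": -1.5,"tz": 60,"wx": 0,"wy": 0,"wz": 0},
    {"tx": 0,"ty": -1.5,"tz": 69,"wx": 0,"wy": 0,"wz": 0},
    {"tx": 0,"ty": -1.5,"tz": 75,"wx": 0,"wy": 0,"wz": 0},
    {"tx": 0,"ty": -1.5,"tz": 78,"wx": 0,"wy": 0,"wz": 0},
    {"tx": 0,"ty": -1.5,"tz": 78,"wx": 0,"wy": 0,"wz": 0},
  ],
  hand=1,
)

```text
time: 4.35
eef_pos: [0.485, 0.1444, 0.2855]
tcp_rot: [0.718, -0.696, -0.0, 0.0]
contact_force: [0.6, 0.3, 0.2]
opening: 0.997
```

```bash
python3 - <<'E'
from mv import *
s=readout.get_state();print(s["time"],s["eef_pos"],s["contact_force"])
c=imaging.read_camera("wrist");save(c,"w2")
c=imaging.read_camera("scene");cv2.imwrite("pics/s2.png",cv2.resize(c["img"][120:300,220:440,::-1],None,fx=3,fy=3))
k=fix([-90,50,129]);print(rel(k+[0,0,.155+.002],tool(-1),s))
E
```

```text
4.35 [0.48502896 0.14440978 0.28547604] [0.5915493  0.30058173 0.2408333 ]
(array([-0.1,  1. , -0.5]), array([ 0.0003, -0.    ,  0.0003]))
```

View pics/w2.png

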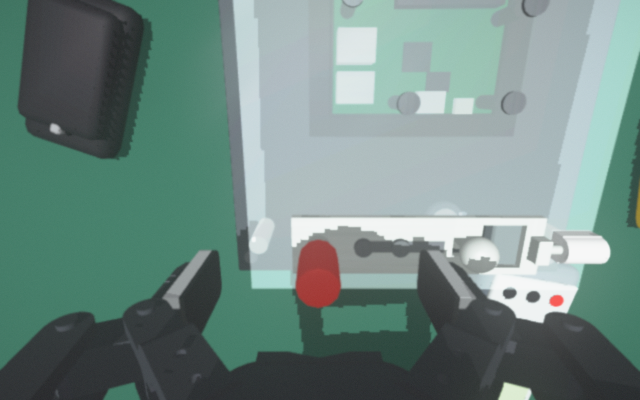

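View pics/s2.png

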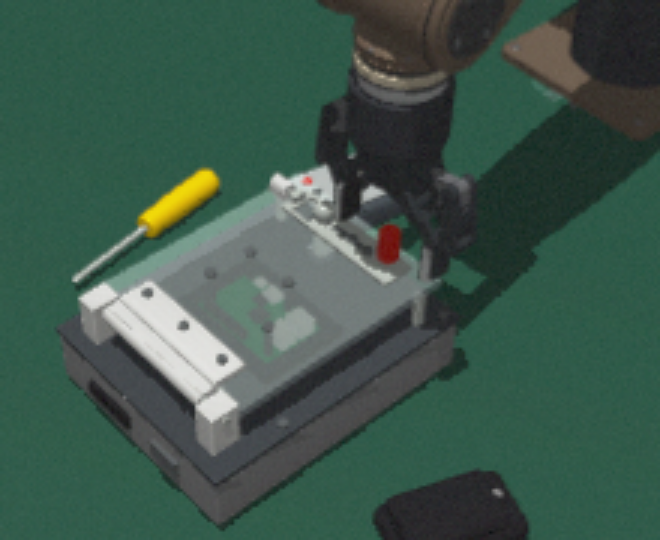

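The wrist view shows the knob (318, 275) midway between the pads (218 and 420). The fingers are clear of the ball (480, 255), so I'm closing the grip.

apply_moves(
  steps=[
    {"tx": 0,"ty": 0,"tz": 0,"wx": 0,"wy": 0,"wz": 0},
    {"tx": 0,"ty": 0,"tz": 0,"wx": 0,"wy": 0,"wz": 0},
    {"tx": 0,"ty": 0,"tz": 0,"wx": 0,"wy": 0,"wz": 0},
    {"tx": 0,"ty": 0,"tz": 0,"wx": 0,"wy": 0,"wz": 0},
    {"tx": 0,"ty": 0,"tz": 0,"wx": 0,"wy": 0,"wz": 0},
    {"tx": 0,"ty": 0,"tz": 0,"wx": 0,"wy": 0,"wz": 0},
    {"tx": 0,"ty": 0,"tz": 0,"wx": 0,"wy": 0,"wz": 0},
    {"tx": 0,"ty": 0,"tz": 0,"wx": 0,"wy": 0,"wz": 0},
    {"tx": 0,"ty": 0,"tz": 0,"wx": 0,"wy": 0,"wz": 0},
    {"tx": 0,"ty": 0,"tz": 0,"wx": 0,"wy": 0,"wz": 0},
  ],
  hand=0,
  force=60,
)

```text
time: 5.45
eef_pos: [0.485, 0.1447, 0.286]
tcp_rot: [0.717, -0.697, -0.0, -0.0]
contact_force: [-1.2, 4.1, 2.9]
opening: 0.194
```

```bash
python3 - <<'E'
from mv import *
s=readout.get_state();print(s["time"],s["eef_pos"],s["contact_force"],s["opening"])
c=imaging.read_camera("wrist");save(c,"w3")
E
```

```text
5.45 [0.48502398 0.14466764 0.2859998 ] [-1.2460847   4.14420478  2.91681751] 0.19395509283616003
```

View pics/w3.png

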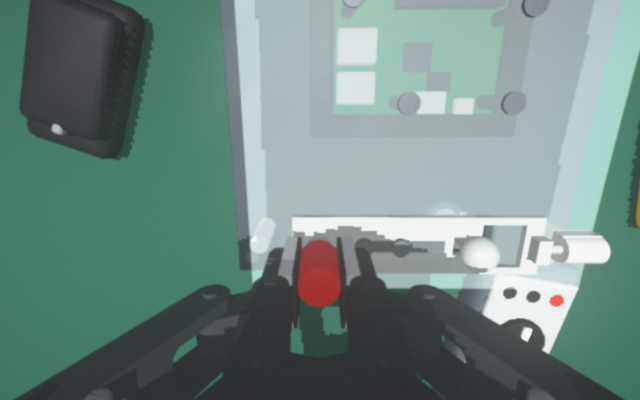

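apply_moves(
  steps=[
    {"tx": -1.5,"ty": 0,"tz": 0,"wx": 0,"wy": 0,"wz": 0},
    {"tx": -4,"ty": 0,"tz": 0,"wx": 0,"wy": 0,"wz": 0},
    {"tx": -7,"ty": 0,"tz": 0,"wx": 0,"wy": 0,"wz": 0},
    {"tx": -10,"ty": 0,"tz": 0,"wx": 0,"wy": 0,"wz": 0},
    {"tx": -13,"ty": 0,"tz": 0,"wx": 0,"wy": 0,"wz": 0},
    {"tx": -15,"ty": 0,"tz": 0,"wx": 0,"wy": 0,"wz": 0},
    {"tx": -16.4,"ty": 0,"tz": 0,"wx": 0,"wy": 0,"wz": 0},
    {"tx": -16.4,"ty": 0,"tz": 0,"wx": 0,"wy": 0,"wz": 0},
    {"tx": -16.4,"ty": 0,"tz": 0,"wx": 0,"wy": 0,"wz": 0},
  ],
)

```text
time: 6.4
eef_pos: [0.4848, 0.159, 0.2858]
tcp_rot: [0.718, -0.696, 0.002, 0.003]
contact_force: [-1.7, -8.8, 4.6]
opening: 0.191
```

```bash
python3 - <<'E'
from mv import *
s=readout.get_state();print(s["time"],s["eef_pos"],s["contact_force"],s["wrist_torque"],s["opening"],s["qpos"])
print((s["eef_pos"]-[0.485024,.144668,.286])@Rz.as_matrix()*1e3)
c=imaging.read_camera("wrist");save(c,"w4")
E
```

```text
6.4 [0.48479664 0.1590308  0.28575779] [-1.69176081 -8.82686609  4.55826153] [-1.24721744  0.22436148 -0.03867936] 0.19081552144560554 [ 0.11893406  0.05824697  2.07114786 -0.00800427  1.01364347  1.66266098]
[ 0.19781761 14.36323929 -0.24221476]
```

View pics/w4.png

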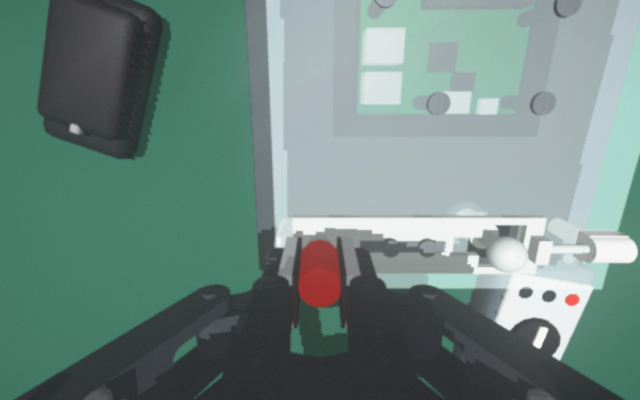

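```bash
cat >> mv.py <<'E'
def gp(s): return s["eef_pos"]+Rn.from_quat(s["tcp_rot"]).apply([0,0,.155])
G0=np.array([0.48502398,0.14466764,0.2859998-.155])
def rep():
    s=readout.get_state(); print("t",s["time"],"F",s["contact_force"].round(1),"op",round(s["opening"],3))
    d=(gp(s)-G0)@Rz.as_matrix()*1e3
    print("grasp disp fixture mm",d.round(2),"rel rot (fixture) deg",np.degrees((Rz.inv()*Rn.from_quat(s["tcp_rot"])*tool(-1).inv()*Rz).as_rotvec()).round(2))
    return s
E
python3 -c "
from mv import *
rep()"
```

```text
t 6.45 F [-1.6 -8.4  3.7] op 0.194
grasp disp fixture mm [ 0.06 13.27 -0.24] rel rot (fixture) deg [-0.4   0.05  0.1 ]
```

apply_moves(
  steps=[
    {"tx": -1.5,"ty": 0,"tz": 0,"wx": 0,"wy": 0,"wz": 0},
    {"tx": -3,"ty": 0,"tz": 0,"wx": 0,"wy": 0,"wz": 0},
    {"tx": -3,"ty": 0,"tz": 0,"wx": 0,"wy": 0,"wz": 0},
    {"tx": -3,"ty": 0,"tz": 0,"wx": 0,"wy": 0,"wz": 0},
  ],
)

```text
time: 6.85
eef_pos: [0.4847, 0.1618, 0.2858]
tcp_rot: [0.718, -0.696, 0.002, 0.003]
contact_force: [-1.8, -9.7, 4.7]
opening: 0.189
```

```bash
python3 -c "
from mv import *
rep()"
```

```text
t 6.85 F [-1.8 -9.7  4.7] op 0.189
grasp disp fixture mm [ 0.08 16.01 -0.24] rel rot (fixture) deg [-0.43  0.05  0.1 ]
```

```bash
python3 - <<'E'
from mv import *
s=readout.get_state()
t=Rz.inv().apply(s["eef_pos"]-[PX,PY,0])*1e3;print(t)
r=(t[0]-100,t[2]-96);print(r)
for D in [.2,.6,1.2,2,3,4,1.4,2.8,4.2,5.6,7,8.4,9.8,11.2,12.6,14,15.4,16.8]:
    a=np.radians(D);c,n=np.cos(a),np.sin(a);dx=r[0]*(c-1)+r[1]*n;dz=-r[0]*n+r[1]*(c-1)
    print(D,"ty %.1f tz %.1f wx %.4f"%(-dx,-dz,-a))
E
```

```text
[-88.80734064  67.29341549 285.75063508]
(np.float64(-188.80734064470195), np.float64(189.75063507774854))
0.2 ty -0.7 tz -0.7 wx -0.0035
0.6 ty -2.0 tz -2.0 wx -0.0105
1.2 ty -4.0 tz -3.9 wx -0.0209
2 ty -6.7 tz -6.5 wx -0.0349
3 ty -10.2 tz -9.6 wx -0.0524
4 ty -13.7 tz -12.7 wx -0.0698
1.4 ty -4.7 tz -4.6 wx -0.0244
2.8 ty -9.5 tz -9.0 wx -0.0489
4.2 ty -14.4 tz -13.3 wx -0.0733
5.6 ty -19.4 tz -17.5 wx -0.0977
7 ty -24.5 tz -21.6 wx -0.1222
8.4 ty -29.7 tz -25.5 wx -0.1466
9.8 ty -35.1 tz -29.4 wx -0.1710
11.2 ty -40.5 tz -33.1 wx -0.1955
12.6 ty -45.9 tz -36.6 wx -0.2199
14 ty -51.5 tz -40.0 wx -0.2443
15.4 ty -57.2 tz -43.3 wx -0.2688
16.8 ty -62.9 tz -46.5 wx -0.2932
```

apply_moves(
  steps=[
    {"tx": -0.4,"ty": 0,"tz": 0,"wx": 0,"wy": 0,"wz": 0},
    {"tx": -0.8,"ty": -0.7,"tz": -0.7,"wx": -0.0035,"wy": 0,"wz": 0},
    {"tx": -0.8,"ty": -2.0,"tz": -2.0,"wx": -0.0105,"wy": 0,"wz": 0},
    {"tx": -0.8,"ty": -4.0,"tz": -3.9,"wx": -0.0209,"wy": 0,"wz": 0},
    {"tx": -0.8,"ty": -6.7,"tz": -6.5,"wx": -0.0349,"wy": 0,"wz": 0},
    {"tx": -0.8,"ty": -10.2,"tz": -9.6,"wx": -0.0524,"wy": 0,"wz": 0},
  ],
)

```text
time: 7.45
eef_pos: [0.4946, 0.1627, 0.2938]
tcp_rot: [0.718, -0.696, -0.016, 0.022]
contact_force: [0.1, -11.4, -2.0]
opening: 0.186
```

```bash
python3 -c "
from mv import *
rep()"
```

```text
t 7.45 F [  0.1 -11.4  -2. ] op 0.186
grasp disp fixture mm [ 1.72 16.46  8.03] rel rot (fixture) deg [-0.46  3.11  0.08]
```

apply_moves(
  steps=[
    {"tx": 0,"ty": -4.7,"tz": -4.6,"wx": -0.0244,"wy": 0,"wz": 0},
    {"tx": 0,"ty": -9.5,"tz": -9.0,"wx": -0.0489,"wy": 0,"wz": 0},
    {"tx": 0,"ty": -14.4,"tz": -13.3,"wx": -0.0733,"wy": 0,"wz": 0},
    {"tx": 0,"ty": -19.4,"tz": -17.5,"wx": -0.0977,"wy": 0,"wz": 0},
    {"tx": 0,"ty": -24.5,"tz": -21.6,"wx": -0.1222,"wy": 0,"wz": 0},
    {"tx": 0,"ty": -29.7,"tz": -25.5,"wx": -0.1466,"wy": 0,"wz": 0},
    {"tx": 0,"ty": -35.1,"tz": -29.4,"wx": -0.171,"wy": 0,"wz": 0},
    {"tx": 0,"ty": -40.5,"tz": -33.1,"wx": -0.1955,"wy": 0,"wz": 0},
    {"tx": 0,"ty": -45.9,"tz": -36.6,"wx": -0.2199,"wy": 0,"wz": 0},
    {"tx": 0,"ty": -51.5,"tz": -40.0,"wx": -0.2443,"wy": 0,"wz": 0},
    {"tx": 0,"ty": -57.2,"tz": -43.3,"wx": -0.2688,"wy": 0,"wz": 0},
    {"tx": 0,"ty": -62.9,"tz": -46.5,"wx": -0.2932,"wy": 0,"wz": 0},
  ],
)

```text
time: 8.65
eef_pos: [0.5598, 0.1644, 0.3369]
tcp_rot: [0.706, -0.686, -0.118, 0.128]
contact_force: [-2.9, -10.6, 0.8]
opening: 0.191
```

```bash
python3 -c "
from mv import *
s=rep()
d=(gp(s)-fix([100,0,96]))@Rz.as_matrix()*1e3
d0=(G0-fix([100,0,96]))@Rz.as_matrix()*1e3
print(d,d0,'angle',np.degrees(np.arctan2(d[2],-d[0])-np.arctan2(d0[2],-d0[0])),np.hypot(d[0],d[2]),np.hypot(d0[0],d0[2]))
for D in [1.4,2.8,4.2,5.6,7,8.4,9.8,11.2,12.6,14,15.4,16.8,17.8,18.6,19.2,19.6,19.8,20,20.2]:
    r=(-188.8,189.75);a=np.radians(D);c,n=np.cos(a),np.sin(a);dx=r[0]*(c-1)+r[1]*n;dz=-r[0]*n+r[1]*(c-1)
    print(D,'ty %.1f tz %.1f wx %.4f'%(-dx,-dz,-a))
"
```

```text
t 8.65 F [ -2.9 -10.6   0.8] op 0.191
grasp disp fixture mm [22.11 16.08 60.37] rel rot (fixture) deg [-5.300e-01  2.008e+01 -2.000e-02]
[-166.92606413   66.20331341   95.36569077] [-189.03155018   50.12454603   34.9998    ] angle 19.249836379941055 192.24704383268787 192.24440944630666
1.4 ty -4.7 tz -4.6 wx -0.0244
2.8 ty -9.5 tz -9.0 wx -0.0489
4.2 ty -14.4 tz -13.3 wx -0.0733
5.6 ty -19.4 tz -17.5 wx -0.0977
7 ty -24.5 tz -21.6 wx -0.1222
8.4 ty -29.7 tz -25.5 wx -0.1466
9.8 ty -35.1 tz -29.4 wx -0.1710
11.2 ty -40.5 tz -33.1 wx -0.1955
12.6 ty -45.9 tz -36.6 wx -0.2199
14 ty -51.5 tz -40.0 wx -0.2443
15.4 ty -57.2 tz -43.3 wx -0.2688
16.8 ty -62.9 tz -46.5 wx -0.2932
17.8 ty -67.0 tz -48.6 wx -0.3107
18.6 ty -70.4 tz -50.3 wx -0.3246
19.2 ty -72.9 tz -51.5 wx -0.3351
19.6 ty -74.6 tz -52.3 wx -0.3421
19.8 ty -75.4 tz -52.7 wx -0.3456
20 ty -76.3 tz -53.1 wx -0.3491
20.2 ty -77.1 tz -53.5 wx -0.3526
```

apply_moves(
  steps=[
    {"tx": 0,"ty": -4.7,"tz": -4.6,"wx": -0.0244,"wy": 0,"wz": 0},
    {"tx": 0,"ty": -9.5,"tz": -9.0,"wx": -0.0489,"wy": 0,"wz": 0},
    {"tx": 0,"ty": -14.4,"tz": -13.3,"wx": -0.0733,"wy": 0,"wz": 0},
    {"tx": 0,"ty": -19.4,"tz": -17.5,"wx": -0.0977,"wy": 0,"wz": 0},
    {"tx": 0,"ty": -24.5,"tz": -21.6,"wx": -0.1222,"wy": 0,"wz": 0},
    {"tx": 0,"ty": -29.7,"tz": -25.5,"wx": -0.1466,"wy": 0,"wz": 0},
    {"tx": 0,"ty": -35.1,"tz": -29.4,"wx": -0.171,"wy": 0,"wz": 0},
    {"tx": 0,"ty": -40.5,"tz": -33.1,"wx": -0.1955,"wy": 0,"wz": 0},
    {"tx": 0,"ty": -45.9,"tz": -36.6,"wx": -0.2199,"wy": 0,"wz": 0},
    {"tx": 0,"ty": -51.5,"tz": -40.0,"wx": -0.2443,"wy": 0,"wz": 0},
    {"tx": 0,"ty": -57.2,"tz": -43.3,"wx": -0.2688,"wy": 0,"wz": 0},
    {"tx": 0,"ty": -62.9,"tz": -46.5,"wx": -0.2932,"wy": 0,"wz": 0},
  ],
)

```text
time: 9.85
eef_pos: [0.6349, 0.1664, 0.3602]
tcp_rot: [0.68, -0.661, -0.217, 0.23]
contact_force: [-4.5, -11.1, 3.8]
opening: 0.183
```

apply_moves(
  steps=[
    {"tx": 0,"ty": -4.0,"tz": -3.9,"wx": -0.0209,"wy": 0,"wz": 0},
    {"tx": 0,"ty": -7.1,"tz": -6.8,"wx": -0.0367,"wy": 0,"wz": 0},
    {"tx": 0,"ty": -9.5,"tz": -9.0,"wx": -0.0489,"wy": 0,"wz": 0},
    {"tx": 0,"ty": -10.9,"tz": -10.2,"wx": -0.0559,"wy": 0,"wz": 0},
    {"tx": 0,"ty": -11.9,"tz": -11.2,"wx": -0.0611,"wy": 0,"wz": 0},
    {"tx": 0,"ty": -11.9,"tz": -11.2,"wx": -0.0611,"wy": 0,"wz": 0},
    {"tx": 0,"ty": -11.9,"tz": -11.2,"wx": -0.0611,"wy": 0,"wz": 0},
    {"tx": 0,"ty": -11.9,"tz": -11.2,"wx": -0.0611,"wy": 0,"wz": 0},
  ],
)

```text
time: 10.65
eef_pos: [0.651, 0.1667, 0.3623]
tcp_rot: [0.673, -0.655, -0.237, 0.251]
contact_force: [-3.9, -10.7, 3.4]
opening: 0.192
```

```bash
python3 -c "
from mv import *
s=rep()
d=(gp(s)-fix([100,0,96]))@Rz.as_matrix()*1e3
d0=(G0-fix([100,0,96]))@Rz.as_matrix()*1e3
print('angle',np.degrees(np.arctan2(d[2],-d[0])-np.arctan2(d0[2],-d0[0])),s['dq'])
c=imaging.read_camera('scene');cv2.imwrite('pics/s5.png',cv2.resize(c['img'][100:300,200:440,::-1],None,fx=3,fy=3))
c=imaging.read_camera('wrist');save(c,'w5')
"
```

```text
t 10.65 F [ -3.9 -10.7   3.4] op 0.192
grasp disp fixture mm [ 66.14  15.96 113.23] rel rot (fixture) deg [-0.52 40.36 -0.14]
angle 39.84965352110654 [-4.01480704e-04  1.13921444e-03 -6.49958502e-05 -8.21391471e-04
 -1.72210947e-03 -1.48164998e-03]
```

View pics/s5.png

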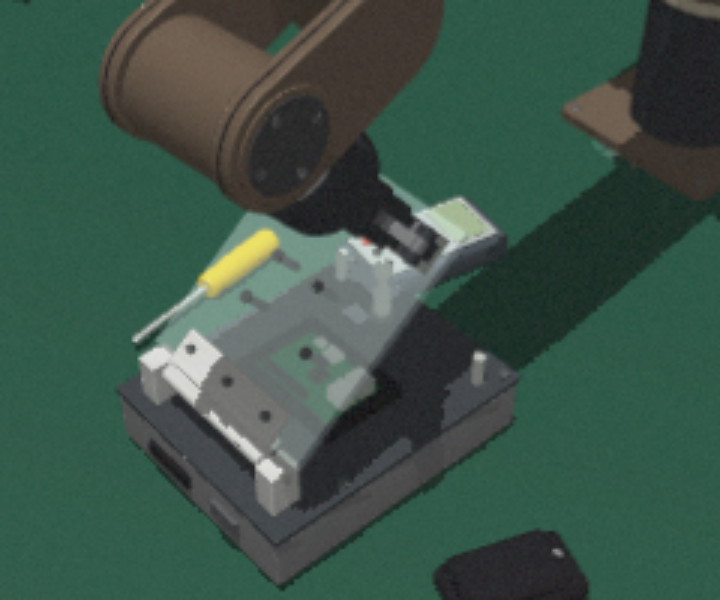

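View pics/w5.png

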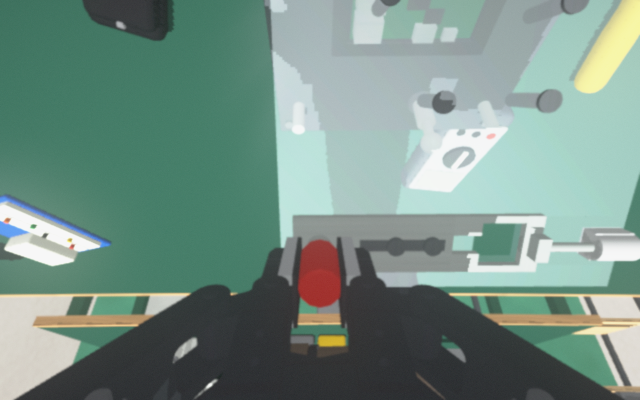

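The gate stands open at about 40°. The board is in its nest, seen through the gate around (420, 30) in the wrist view, and the knob (320, 275) is firmly between the pads. The arm is still, so I'm handing in.

```bash
python3 -c "
from mv import *
rep(); print(ctrl.sign_off())"
```

```text
t 10.75 F [ -2.4 -10.5   3.6] op 0.191
grasp disp fixture mm [ 66.12  15.98 113.24] rel rot (fixture) deg [-0.52 40.36 -0.14]
the job is handed in; nothing more can be done
None
```

The gate is open at about 40° and the gripper is still holding it there by the knob. I gripped the knob at 60 N and pulled the latch about 16 mm along +y. I then swung the gate up round its hinge with the hand turning along, and handed in at 10.75 s.

- **Angle:** 39.8° worked out from the grasp position and 40.4° from the tool tilt. The arm was at rest in the last readings.
- **Latch:** it stayed pulled about 16 mm through the whole lift. My first pull fell short at about 13 mm because the arm gave under the spring, so I pulled it further before lifting.
- **Forces:** the readings between moves showed about 12 N at most on the tool, with no sign of the knob slipping.
- **Scene:** the last pictures show the board in its nest. The multimeter, mouse and screwdriver look undisturbed, judged by eye only.
- **Disagreement:** the wrist camera put the knob about 2 mm further in x than my fit of the fixture from the other two cameras. I split the difference, and the grasp was good.

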